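# Zero the spectrophotometer and start a reading

### The job

Take a reading on the spectrophotometer; the blank is in the beam and nothing needs picking up. Push the sliding cover fully shut over the sample well and press the oblong zero key, then push the cell rod at the front fully home to bring the sample into the beam and press the round start key. Keep off the small square keys, leave the glassware and the other things around where they stand, and finish clear of the instrument.

Things in the scene. Friction and masses are not known exactly. Their poses are not given: they have to be found in the camera images.
- photometer: bench spectrophotometer, 340 mm deep (its x) by 400 mm wide (its y), fixed to the bench. White casing, dark top: a level deck 165 mm above the bench and in front of it a console that slopes 20 degrees down towards the operator (its lower front edge is 129 mm high; the front face below is upright). Origin: centre of its underside, on the bench; its +x points to its back, its -x is the front that faces the robot, +y its left, z up. It stands turned up to 0.2 rad either way
- cover (a joint): position in m of the flat grey cover that slides sideways on the deck over the sample well (at the right of the deck): 0 = fully shut against its end stop (well covered), grows as it slides to the left (photometer +y), 0.115 = fully open. Sliding friction about 1.5 N; it stays where it is left
- cover_rib (a point): middle of the top edge of the upright rib on the cover, by which it is pushed: the rib is 80 mm long (along photometer x), 10 mm wide (along y), and stands 15 mm above the cover's 6 mm plate. Moves with the cover; its axes are the photometer's
- rod (a joint): position in m of the cell-slide push rod: 0 = pushed fully home (sample in the light beam), 0.030 = pulled fully out (blank in the beam, as at the start). Sliding friction about 2 N; it stays where it is left
- rod_end (a point): centre of the flat front face of the rod's round grey knob, 25 mm across and 16 mm long, on a steel rod that comes level out of the right part of the front face, 88 mm above the bench. Its axes are the photometer's; the rod slides along photometer x and pushing it towards +x sends it home. Pushed home, this face still stands 46 mm in front of the front face
- key_zero (a joint): travel in m of the zero key: 0 up, 0.005 fully down; registers beyond 0.003. Spring key: 1 N to start it moving, 5 N fully down, comes up by itself; it moves square to the sloping console
- key_zero_top (a point): centre of the top face of the zero key, the only oblong key (44 mm wide along y, 18 mm deep), in the lower row of the console, standing 8 mm proud; z axis square to the console and out of it (tilted 20 degrees towards the operator)
- key_start (a joint): travel in m of the start key, same spring and travel as the zero key
- key_start_top (a point): centre of the top face of the start key, the only round key (26 mm across), in the lower row of the console at its right, 82 mm right of the zero key; standing 8 mm proud, axes as for the zero key
- key_menu0 (a joint): travel in m of the left one of the three small square menu keys (16 mm, 8 mm proud) in the upper row, 44 mm up the slope from the lower row; same spring; not to be pressed
- key_menu1 (a joint): travel in m of the middle one of the three small square menu keys (16 mm, 8 mm proud) in the upper row, 44 mm up the slope from the lower row; same spring; not to be pressed
- key_menu2 (a joint): travel in m of the right one of the three small square menu keys (16 mm, 8 mm proud) in the upper row, 44 mm up the slope from the lower row; same spring; not to be pressed
- beaker: bystander, loose: glass beaker, 68 mm across, 90 mm tall, on the bench to the right of the rod. Origin: centre of its underside
- vial: bystander, loose: small capped glass vial, 27 mm across, 56 mm tall, on the bench to the left of the rod. Origin: centre of its underside
- cuvette_block: bystander, loose: white block 50 x 70 x 22 mm with three spare capped cuvettes, 51 mm tall in all, standing loose on the left part of the photometer's deck. Origin: centre of its underside
- wash_bottle: bystander, loose: white wash bottle with a bent spout, 72 mm across, 198 mm tall. Origin: centre of its underside
- amber_bottle: bystander, loose: brown glass reagent bottle, 68 mm across, 140 mm tall. Origin: centre of its underside
- measuring_cylinder: bystander, loose: glass measuring cylinder, 28 mm across on a 60 mm round foot, 175 mm tall. Origin: centre of its underside
- cuvette_box: bystander, loose: shut cardboard box of cuvettes, 85 x 120 x 45 mm. Origin: centre of its underside

How it is judged:
By the outcome, as a careful person would: the job done as asked, in the order asked, and still so for the second after the job is handed in, with the robot touching nothing.
It also fails if it takes over 58 s, if anything falls off the work surface, if the arm or the gripper's body presses on something with over 40 N, if the wrist force passes 120 N, or if a joint passes its speed limit or range.

### The arm

A 6-joint arm with a two-finger parallel gripper is mounted at the origin on the work surface. World frame = base frame: x ahead of the robot, y to its left, z up, the work surface at z = 0. Lengths are in mm, angles in rad, forces in N, time in s.
With the tool pointing down it reaches from about 350 to 775 mm from the base axis. Payload 7.3 kg.
Tool frame: the origin (TCP) lies midway between the tips of the shut fingers; the grasp point (between the pads) lies 19 mm behind it (bot.tcp_to_grasp is the distance from the TCP to the grasp point, in mm); z points along the fingers, y is the line along which they close (so a half turn about z gives the same grasp; the last joint's range is limited). The gripper opens to 92 mm and grips with 3 to 60 N. Pads are 19 mm wide; open, the fingers measure 130 mm over their backs; the gripper's body (75 mm by 190 mm) begins 47 mm behind the grasp point.
Start: joints at [-1.26, 0.342, 1.524, -0, 1.275, -0.146], TCP at [231.59, -471.18, 226.741] pointing down, gripper open.
Joint ranges: [-2.53, 2.53], [-0.77, 2.02], [0.04, 2.7], [-1, 4.14], [0.28, 2.66], [-3.11, 3.11]. Speed limits (rad/s): [2.57, 2.57, 3.14, 3.14, 3.14, 3.14].

### API

Orientations are given as [roll, pitch, yaw] about the fixed x, y, z axes, in that order (R = Rz(yaw) Ry(pitch) Rx(roll)).
In Python, from plant import bot, viewer gives the robot as it stands. The module is installed in compiled form; this text tells all that it offers.
- The arm moves only by the shell command python3 -m handwheel 'ROWS'. ROWS is text: rows parted by semicolons, each of 7 numbers parted by spaces: the shift along the tool's x, y, z scaled (see below), then the turn, a rotation vector about the tool's x, y, z scaled (see below), then the opening, from -1 (shut) to 1 (fully open), so that 0 is half open. In form: tx ty tz rx ry rz gripper; .... A call has 1 to 8 rows; each row is the pose to reach, as a shift and turn from the pose commanded when the call began, along the tool's axes at that moment, turning the shorter way round; what a row does not reach only later rows make up. The controller multiplies each number of a shift by 10 cm and each number of a turn by pi rad. A row lasts 1/12 s, in which the tool goes at most 41.7 mm and 7.16 degrees, less where a joint would pass 70% of its speed; a pose out of reach is approached as far as the arm can. A call with a number of a shift or a turn outside -1 to 1 is refused whole. A call with a gripper value outside its range is refused whole. The fingers move at their own pace and stop on an object; the grip force is fixed at half the most. Time passes only in rows, so rows that repeat a pose let the fingers close. It gives the time, the measured TCP pose, the force, the opening and the grip force at its end, in the units of the state.
- bot.get_obs(): the state, without advancing time (a new reading comes with each control period).
- viewer.capture(name): name is "side" or "top" or "wrist"; returns a dict with "frame" (400x640x3 uint8, red, green, blue), "fov_y" (degrees; the focal length in pixels is half the picture's height over the tangent of half this angle, whatever the lens; pixels are square), "cx", "cy" (the principal point, pixels), "T" (4x4, takes a point from camera to world coordinates). Camera axes: x right, y down, z forward; pixel columns grow to the right and rows downward; lengths in mm; the calibration is good to about 2 mm. A picture is of the moment at which its call begins. There is no depth.
- bot.close_job(): hands the job in; it is judged then, once.
Trained networks look in a picture, given as the dict that the camera call returned (one of the last four; its "shot" number tells which), for a name from the list of things; names that differ only in an ending like _2 or _b are one class to them, and where a whole thing is asked for, a point or a joint stands for the part that bears it (a point fixed in the world has none). Each returns a list of dicts, best first, with "score" (0 to 1); they miss things now and then, are a little off and sometimes report something else, mostly with a low value. They report only what shows in the picture. A call takes as long as a camera call.
- viewer.recognise(target, picture): "centre" ([column, row] in pixels, amid what is visible of it).
- viewer.cut_out(target, picture): "pixels" (400x640 bool, what is visible of it) and "centre" ([column, row] in pixels, amid what is visible of it).
The state is a dict: "time": time; "joint_positions": joint angles; "dq": joint speeds; "tau": joint torques, N m; "tool_pos": TCP position; "tcp_rot": TCP orientation; "contact_force": force on the tool from outside, world axes, zero at the start; "moment": the same for the moment, N m; "grip_width": finger opening in mm; "finger_force": force on a finger pad.
Only numpy, scipy, OpenCV 4.12 (cv2) and the standard library are available. Lean on these libraries where they do the work, as an engineer would, in place of code of your own. Each camera call takes 0.05 s, during which the arm holds its last target. There are 200 camera calls.

## Working session

There is one attempt and no reset: what is moved stays moved. The work goes in short steps, Python scripts to look and compute and a shell command to move; the robot and the scene stay as the last step left them, time stands still between calls to the robot, and variables do not carry over. Pictures are saved under pics/ and viewed, at most 14 in all, crops included, and the job is handed in when it is done.

```bash
mkdir -p pics
cat > h.py <<'E'
import numpy as np, cv2
from plant import bot, viewer
def ray(p,c):
    f=p["frame"].shape[0]/2/np.tan(np.radians(p["fov_y"])/2)
    T=np.array(p["T"]); d=T[:3,:3]@np.array([(c[0]-p["cx"])/f,(c[1]-p["cy"])/f,1]); return T[:3,3],d
def atz(p,c,z):
    o,d=ray(p,c); return o+d*(z-o[2])/d[2]
def proj(p,X):
    f=p["frame"].shape[0]/2/np.tan(np.radians(p["fov_y"])/2)
    T=np.array(p["T"]); q=T[:3,:3].T@(np.array(X)-T[:3,3]); return np.array([p["cx"]+f*q[0]/q[2],p["cy"]+f*q[1]/q[2]])
def save(p,n): cv2.imwrite("pics/"+n,p["frame"][:,:,::-1])
E
python3 - <<'E'
from h import *
np.set_printoptions(precision=1,suppress=True)
Z={'cover_rib':186,'rod_end':88,'key_zero_top':148,'key_start_top':148,'key_menu0':160,'key_menu1':160,'key_menu2':160,'beaker':45,'vial':28,'cuvette_block':180,'photometer':100}
ims=[]
for n in("top","side"):
    p=viewer.capture(n); save(p,n+"0.png"); ims.append(p["frame"]); print(n,np.array(p["T"])[:3,3],p["fov_y"])
    for t,z in Z.items():
        for r in viewer.recognise(t,p)[:2]: print(t,round(r["score"],2),np.array(r["centre"]),atz(p,r["centre"],z))
print(bot.get_obs()["tcp_rot"])
E
```

```text
top [ 366.8  -17.4 1211.9] 49.966343188156756
rod_end 0.87 [339.7 166. ] [668.1 -63.7  88. ]
rod_end 0.52 [303.1 152.8] [704.6  35.7  88. ]
key_start_top 0.45 [323.2 205.5] [549.3 -19.6 148. ]
key_menu0 0.63 [321.8 186.1] [596.6 -15.8 160. ]
key_menu0 0.45 [305.3 188. ] [591.4  25.5 160. ]
key_menu1 0.63 [321.8 186.1] [596.6 -15.8 160. ]
key_menu1 0.45 [305.3 188. ] [591.4  25.5 160. ]
key_menu2 0.63 [321.8 186.1] [596.6 -15.8 160. ]
key_menu2 0.45 [305.3 188. ] [591.4  25.5 160. ]
beaker 0.88 [388.7 245.3] [ 458.6 -197.9   45. ]
beaker 0.59 [319.6 187.5] [617.7  -9.5  45. ]
vial 0.42 [295.7 256.1] [428.7  54.7  28. ]
cuvette_block 0.92 [234.5 145.2] [695.7 203.6 180. ]
photometer 0.96 [296.1 159.6] [681.9  53.6 100. ]
side [ 51.5 615.2 706.3] 54.97320145066648
cover_rib 0.64 [269.5 172.1] [658.1  60.5 186. ]
rod_end 0.56 [357.3 205.9] [471.9 -61.   88. ]
key_zero_top 0.16 [344.9 256.8] [359.4 158.5 148. ]
key_start_top 0.56 [324.  187.2] [541.1 -10.1 148. ]
beaker 0.56 [390.9 196.2] [ 448.3 -202.8   45. ]
vial 0.71 [343.3 253.9] [434.4  54.5  28. ]
cuvette_block 0.97 [214.4 195.5] [699.7 203.  180. ]
cuvette_block 0.65 [356.3 202.1] [418.8  29.3 180. ]
photometer 0.85 [265.3 204.8] [658.1  88.6 100. ]
[3.1 0.  0.5]
```

View pics/top0.png

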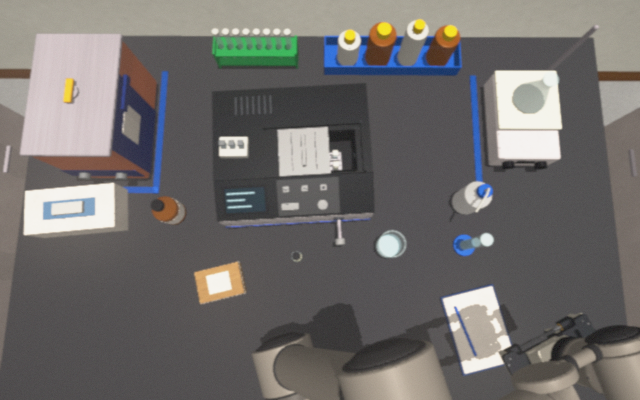

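View pics/side0.png

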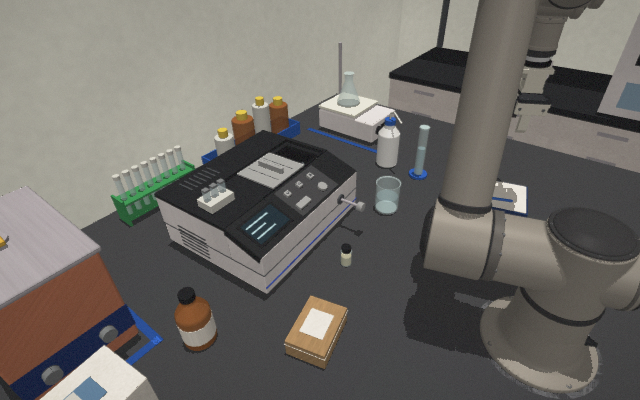

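The top view shows the zero key at about (290,206), the start key at (323,205) and the menu keys at row 187. The cover is at (303,152) and the rod knob at (340,240). The network's start and rod_end hits in the top view look wrong. Next I fit the instrument pose from its corners and look closer.

```bash
cat >> h.py <<'E'
from scipy.spatial.transform import Rotation as R
def row(pos,rpy=None,o=None):
    o=o or bot.get_obs(); R0=R.from_euler('xyz',o["tcp_rot"])
    R1=R0 if rpy is None else R.from_euler('xyz',rpy)
    return np.round(R0.inv().apply(np.array(pos)-o["tool_pos"])/100,3), np.round((R0.inv()*R1).as_rotvec()/np.pi,4)
E
python3 - <<'E'
from h import *
np.set_printoptions(precision=3,suppress=True)
p=viewer.capture("top")
for c,z in [((212,92),165),((367,85),165),((373,214),129),((217,219),129),((290,206),146),((323,205),146),((340,240),88),((296,256),56)]: print(c,atz(p,c,z))
a=cv2.resize(p["frame"][75:260,200:400],None,fx=4,fy=3*4/3,interpolation=cv2.INTER_CUBIC)[:600]
cv2.imwrite("pics/c1.png",a[:,:,::-1])
print(row([560,-30,330],[np.pi,0,0.04]))
E
```

```text
(212, 92) [844.367 271.564 165.   ]
(367, 85) [ 865.541 -131.896  165.   ]
(373, 214) [ 531.356 -146.682  129.   ]
(217, 219) [515.966 250.866 129.   ]
(290, 206) [547.84   64.041 146.   ]
(323, 205) [550.909 -19.104 146.   ]
(340, 240) [468.228 -64.221  88.   ]
(296, 256) [427.504  52.228  56.   ]
(array([ 4.893, -2.511, -1.033]), array([ 0.   , -0.   ,  0.133]))
```

View pics/c1.png

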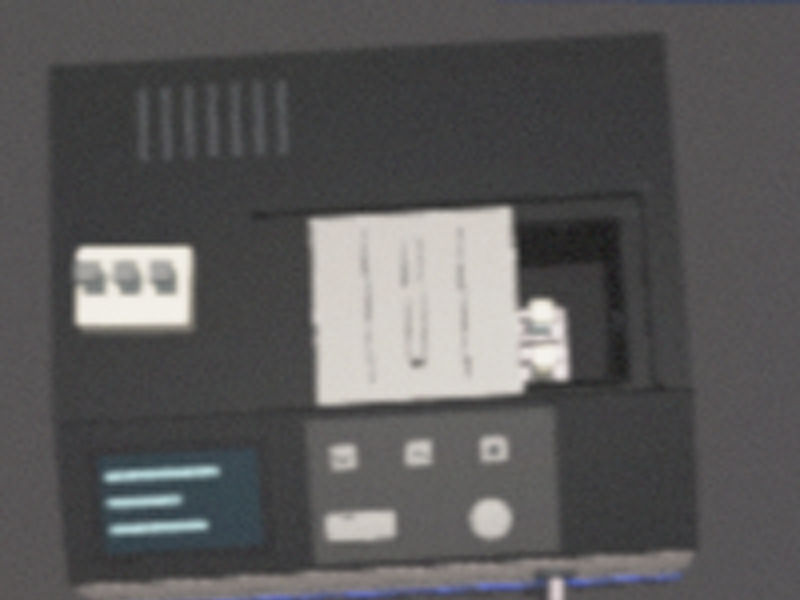

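The crop shows the rib at about (304,150), zero at (290,206.5) and start at (322.5,204.5), with yaw ≈ 0.045. I move above the console with the gripper shut.

```bash
S=".98 -.50 -.21 0 0 0 -1"
python3 -m handwheel '0.9 -.5 -.4 0 0 0 -1;0.9 -.5 -.4 0 0 0 -1;0.9 -.5 -.4 0 0 0 -1'
python3 -m handwheel '1 -.5 -.2 0 0 0 -1;1 -.5 -.2 0 0 0 -1;1 -.5 -.2 0 0 0 -1'
python3 -m handwheel '1 -.5 -.2 0 0 0 -1;1 -.5 -.2 0 0 0 -1;1 -.5 -.2 0 0 0 -1'
python3 -m handwheel '1 -.5 -.2 0 0 0 -1;1 -.5 -.2 0 0 0 -1;1 -.5 -.2 0 0 0 -1'
python3 -m handwheel '1 -.5 0 0 0 .133 -1;1 -.5 0 0 0 .133 -1;1 -.5 0 0 0 .133 -1;1 -.5 0 0 0 .133 -1;1 -.5 0 0 0 .133 -1;1 -.5 0 0 0 .133 -1'
python3 - <<'E'
from h import *
np.set_printoptions(precision=3,suppress=True)
p=viewer.capture("wrist"); save(p,"w1.png"); o=bot.get_obs(); print(o["tool_pos"],o["tcp_rot"],o["contact_force"],o["grip_width"]);print(np.array(p["T"]))
for t,z in {'cover_rib':186,'rod_end':88,'key_zero_top':146,'key_start_top':146,'key_menu0':160}.items():
    for r in viewer.recognise(t,p)[:3]: print(t,round(r["score"],2),np.array(r["centre"]),atz(p,r["centre"],z))
E
```

```text
time: 1.5
tool_pos: [291.4, -384.7, 267.8]
tcp_rot: [3.141, -0.001, 0.456]
contact_force: [1.2, -0.1, -0.2]
grip_width: 76.3
finger_force: 0.0
time: 1.75
tool_pos: [359.3, -295.3, 287.6]
tcp_rot: [3.141, -0.001, 0.457]
contact_force: [-0.5, -0.0, 0.6]
grip_width: 56.3
finger_force: 0.0
time: 2.0
tool_pos: [427.1, -206.1, 307.6]
tcp_rot: [3.141, -0.001, 0.458]
contact_force: [0.4, -0.3, 0.6]
grip_width: 36.6
finger_force: 0.0
time: 2.25
tool_pos: [494.8, -117.0, 327.5]
tcp_rot: [3.141, -0.001, 0.458]
contact_force: [0.4, 1.1, 0.7]
grip_width: 16.2
finger_force: 0.0
time: 2.75
tool_pos: [560.9, -30.6, 326.4]
tcp_rot: [3.141, 0.001, 0.042]
contact_force: [0.5, -0.6, 0.1]
grip_width: 0.7
finger_force: 0.0
[560.739 -31.147 326.657] [3.141 0.    0.041] [-0.414  0.31   0.391] 0.6132757257317938
[[  0.043  -0.961  -0.272 633.938]
 [ -0.999  -0.042  -0.01  -27.274]
 [ -0.002   0.272  -0.962 483.745]
 [  0.      0.      0.      1.   ]]
cover_rib 0.85 [256.5  52. ] [669.156  27.102 186.   ]
rod_end 0.96 [345.8  65.1] [671.798 -50.292  88.   ]
rod_end 0.23 [44.5 19.6] [702.586 264.16   88.   ]
key_zero_top 0.64 [226.2 184.6] [549.292  65.791 146.   ]
key_zero_top 0.16 [262.3 142. ] [593.226  29.508 146.   ]
key_start_top 0.77 [307.9 182.2] [555.277 -15.823 146.   ]
key_menu0 0.7 [210.3 142.3] [592.567  75.365 160.   ]
key_menu0 0.69 [265.2 142.6] [594.476  24.468 160.   ]
```

View pics/w1.png

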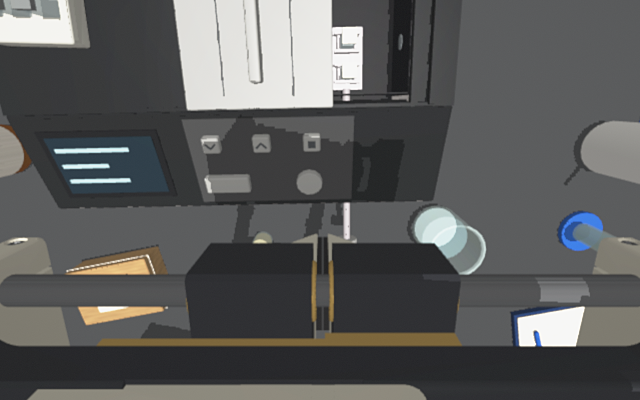

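The wrist view agrees with the networks: zero (226,184), start (308,182), rib (254,40) and cover partly open. Measured zero–start spacing is 81.8 mm against 82 given. I descend left of the rib.

```bash
python3 -m handwheel '.8 -.95 .2 0 0 0 -1;.8 -.95 .2 0 0 0 -1;.8 -.95 .2 0 0 0 -1;.8 -.95 .2 0 0 0 -1'
python3 -m handwheel '.4 0 .9 0 0 0 -1;.4 0 .9 0 0 0 -1;.4 0 .9 0 0 0 -1;.4 0 .9 0 0 0 -1'
python3 - <<'E'
from h import *
np.set_printoptions(precision=3,suppress=True)
o=bot.get_obs();print(row([678,67,178],[np.pi,0,.045]))
for n in("top","wrist"):
  p=viewer.capture(n);save(p,n+"2.png")
  for r in viewer.recognise('cover_rib',p)[:2]: print(round(r["score"],2),r["centre"],atz(p,r["centre"],186))
E
```

```text
time: 3.38
tool_pos: [639.2, 72.2, 303.2]
tcp_rot: [-3.139, 0.003, 0.043]
contact_force: [-0.2, 0.1, -1.4]
grip_width: 0.7
finger_force: 0.0
time: 3.72
tool_pos: [675.8, 68.2, 211.5]
tcp_rot: [-3.141, 0.009, 0.038]
contact_force: [-1.0, -1.3, -0.8]
grip_width: 0.5
finger_force: 0.0
(array([0.024, 0.013, 0.335]), array([-0.   ,  0.003, -0.002]))
0.73 [313.4, 161.7] [652.419   5.29  186.   ]
0.57 [390.6, 176.6] [711.271  32.099 186.   ]
```

View pics/wrist2.png

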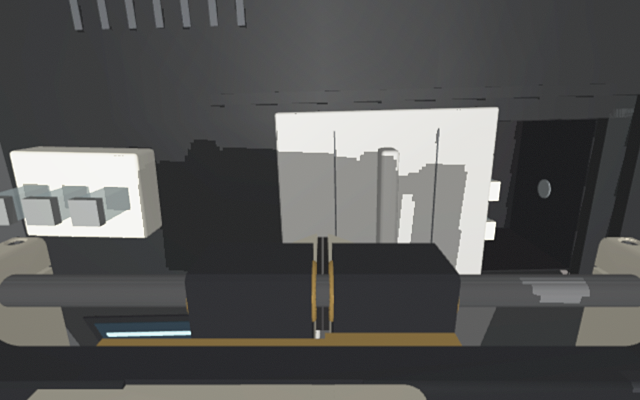

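The rib is at (388,195) in the wrist picture, y≈32, and the fingers stand clear to its left over the plate. I lower and push right.

```bash
python3 -m handwheel '0 0 .34 0 0 0 -1;0 0 .34 0 0 0 -1;0 0 .34 0 0 0 -1'
python3 -m handwheel '0 .1 0 0 0 0 -1;0 .2 0 0 0 0 -1;0 .3 0 0 0 0 -1;0 .4 0 0 0 0 -1;0 .5 0 0 0 0 -1;0 .5 0 0 0 0 -1'
python3 - <<'E'
from h import *
p=viewer.capture("top");a=cv2.resize(p["frame"][75:260,200:400],None,fx=3,fy=3);cv2.imwrite("pics/c3.png",a[:,:,::-1])
E
```

```text
time: 4.17
tool_pos: [676.5, 68.8, 183.4]
tcp_rot: [3.142, 0.001, 0.039]
contact_force: [-0.8, -0.1, 1.2]
grip_width: 0.2
finger_force: 0.0
time: 4.67
tool_pos: [680.1, 16.1, 184.0]
tcp_rot: [3.14, -0.003, 0.037]
contact_force: [0.2, -0.4, 0.7]
grip_width: 0.7
finger_force: 0.5
```

View pics/c3.png

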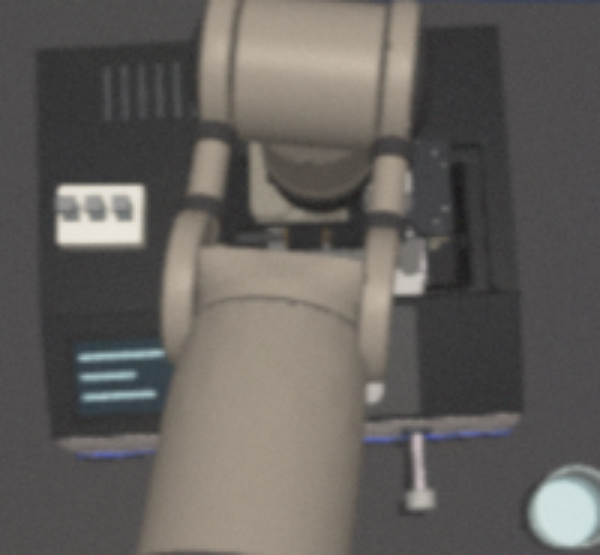

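The crop shows the cover has moved right about 28 mm (its edge is at column 425/3+200). The TCP is higher than wanted, so I lower it and continue.

```bash
python3 -m handwheel '0 -.02 .06 0 0 0 -1;0 -.02 .06 0 0 0 -1;0 -.02 .06 0 0 0 -1'
python3 -m handwheel '0 .08 0 0 0 0 -1;0 .16 0 0 0 0 -1;0 .24 0 0 0 0 -1;0 .3 0 0 0 0 -1;0 .3 0 0 0 0 -1'
python3 - <<'E'
from h import *
o=bot.get_obs();print(o["tool_pos"],o["contact_force"])
p=viewer.capture("top");a=cv2.resize(p["frame"][120:190,280:390],None,fx=4,fy=4);cv2.imwrite("pics/c4.png",a[:,:,::-1])
E
```

```text
time: 4.97
tool_pos: [679.0, 21.5, 176.4]
tcp_rot: [-3.141, 0.001, 0.04]
contact_force: [0.5, 0.9, 1.4]
grip_width: 0.5
finger_force: 1.0
time: 5.38
tool_pos: [680.2, -11.2, 176.5]
tcp_rot: [3.141, 0.001, 0.037]
contact_force: [0.7, 0.6, 0.4]
grip_width: 0.5
finger_force: 0.1
[680.22135395 -11.18770576 176.48277333] [0.66555463 0.57383099 0.4323393 ]
```

View pics/c4.png

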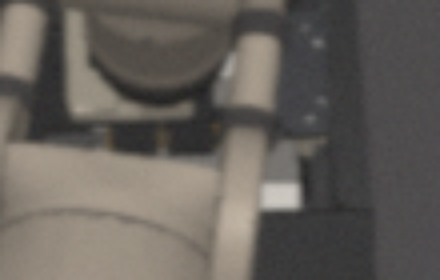

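The cover edge is now at column 355 and the slot ends at about 360–362. I push slowly on to the stop.

```bash
python3 -m handwheel '0 .05 0 0 0 0 -1;0 .1 0 0 0 0 -1;0 .1 0 0 0 0 -1'
python3 -m handwheel '0 .05 0 0 0 0 -1;0 .1 0 0 0 0 -1;0 .1 0 0 0 0 -1'
python3 -m handwheel '0 .05 0 0 0 0 -1;0 .05 0 0 0 0 -1'
python3 -m handwheel '0 .05 0 0 0 0 -1;0 .05 0 0 0 0 -1'
```

```text
time: 5.68
tool_pos: [680.5, -20.0, 176.5]
tcp_rot: [3.141, 0.001, 0.038]
contact_force: [-0.4, -0.8, 0.8]
grip_width: 0.4
finger_force: 0.2
time: 5.93
tool_pos: [681.1, -30.1, 176.7]
tcp_rot: [3.141, -0.0, 0.038]
contact_force: [0.1, 0.7, 0.3]
grip_width: 0.3
finger_force: 0.2
time: 6.1
tool_pos: [681.3, -32.8, 177.0]
tcp_rot: [-3.139, -0.0, 0.039]
contact_force: [-1.1, 5.9, 2.2]
grip_width: 0.5
finger_force: 2.7
time: 6.27
tool_pos: [681.3, -33.5, 177.2]
tcp_rot: [-3.132, -0.0, 0.041]
contact_force: [-0.9, 19.5, 4.6]
grip_width: 0.1
finger_force: 8.0
```

The cover is on its stop, as the force rose to 20 N with motion stopped. I back off, rise and work out the move to the zero key.

```bash
python3 -m handwheel '0 -.2 0 0 0 0 -1;0 -.2 0 0 0 0 -1;0 -.2 0 0 0 0 -1'
python3 -m handwheel '-.3 -.5 -1 0 0 0 -1;-.3 -.5 -1 0 0 0 -1;-.3 -.5 -1 0 0 0 -1;-.3 -.5 -1 0 0 0 -1'
python3 -m handwheel '-.8 -.3 0 0 -.1111 0 -1;-.8 -.3 0 0 -.1111 0 -1;-.8 -.3 0 0 -.1111 0 -1;-.8 -.3 0 0 -.1111 0 -1;-.8 -.3 0 0 -.1111 0 -1'
python3 - <<'E'
from h import *
np.set_printoptions(precision=4,suppress=True)
o=bot.get_obs();print(o["tool_pos"],o["tcp_rot"])
r=[np.pi,-.349,.045]; n=-R.from_euler('xyz',r).as_matrix()[:,2]
p=viewer.capture("wrist");save(p,"w5.png")
for t,z in {'cover_rib':186,'key_zero_top':146.5,'key_start_top':146.5}.items():
    for q in viewer.recognise(t,p)[:2]: print(t,round(q["score"],2),np.array(q["centre"]),atz(p,q["centre"],z))
print(n,row(np.array([548.7,65,146.5])+40*n,r))
E
```

```text
time: 6.52
tool_pos: [680.7, -18.7, 176.7]
tcp_rot: [3.141, 0.0, 0.04]
contact_force: [0.9, 0.2, -0.3]
grip_width: 0.0
finger_force: 0.0
time: 6.85
tool_pos: [650.0, 31.0, 284.6]
tcp_rot: [3.14, -0.012, 0.041]
contact_force: [0.3, 0.7, 1.4]
grip_width: 0.6
finger_force: 0.0
time: 7.27
tool_pos: [568.9, 55.7, 274.9]
tcp_rot: [3.141, 0.348, 0.038]
contact_force: [-0.7, 0.6, 1.1]
grip_width: 0.5
finger_force: 0.0
[568.9209  55.6691 274.9477] [3.141  0.3478 0.0381]
cover_rib 0.72 [507.8  34.3] [656.9399 -44.5714 186.    ]
key_zero_top 0.82 [311.9 157.4] [552.5686  64.0018 146.5   ]
key_zero_top 0.56 [322.4 196.8] [513.2687  53.8181 146.5   ]
key_start_top 0.87 [409.6 154.7] [558.2443 -15.7219 146.5   ]
[-0.3416 -0.0154  0.9397] (array([ 0.008, -0.097,  0.991]), array([ 0.0001,  0.2209, -0.0023]))
```

View pics/w5.png

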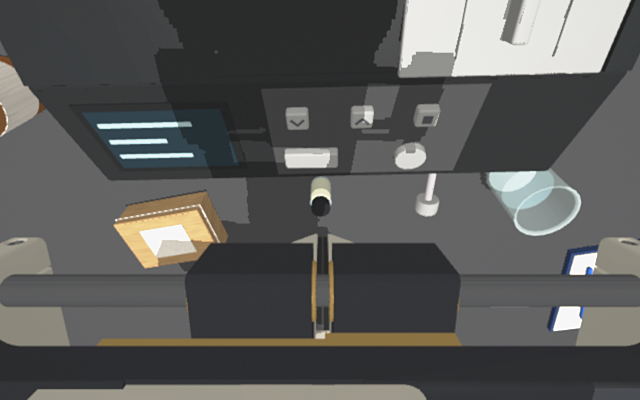

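The cover is shut (rib at upper right) and the keys are plain at zero (312,157) and start (410,155). My tilt had the wrong sign, so I correct it while moving to the stand-off.

```bash
python3 -m handwheel '.02 -.09 .9 0 .221 0 -1;.02 -.09 .9 0 .221 0 -1;.02 -.09 .9 0 .221 0 -1;.02 -.09 .9 0 .221 0 -1;.02 -.09 .9 0 .221 0 -1;.02 -.09 .9 0 .221 0 -1;.02 -.09 .9 0 .221 0 -1;.02 -.09 .9 0 .221 0 -1'
python3 - <<'E'
from h import *
np.set_printoptions(precision=4,suppress=True)
o=bot.get_obs();print(o["tool_pos"],o["tcp_rot"])
r=[np.pi,-.349,.045]; n=-R.from_euler('xyz',r).as_matrix()[:,2]
p=viewer.capture("wrist");save(p,"w6.png")
for t,z in {'key_zero_top':146.5,'key_start_top':146.5}.items():
    for q in viewer.recognise(t,p)[:2]: print(t,round(q["score"],2),np.array(q["centre"]),atz(p,q["centre"],z))
print(row(np.array([550,64.6,146.5]),r),proj(p,[550,64.6,146.5]))
E
```

```text
time: 8.13
tool_pos: [535.9, 64.3, 192.2]
tcp_rot: [3.141, -0.348, 0.039]
contact_force: [-0.5, -0.1, -0.1]
grip_width: 0.4
finger_force: 0.0
[535.9366  64.3413 192.2201] [ 3.1412 -0.3482  0.0388]
key_zero_top 0.69 [324.7 225.9] [549.7402  63.9168 146.5   ]
key_zero_top 0.51 [93.7  6.3] [688.0293 221.7839 146.5   ]
key_start_top 0.78 [449.3 224. ] [554.0191 -14.2576 146.5   ]
(array([-0.059, -0.001,  0.471]), array([ 0.0008,  0.0007, -0.0019])) [323.6297 225.4427]
```

View pics/w6.png

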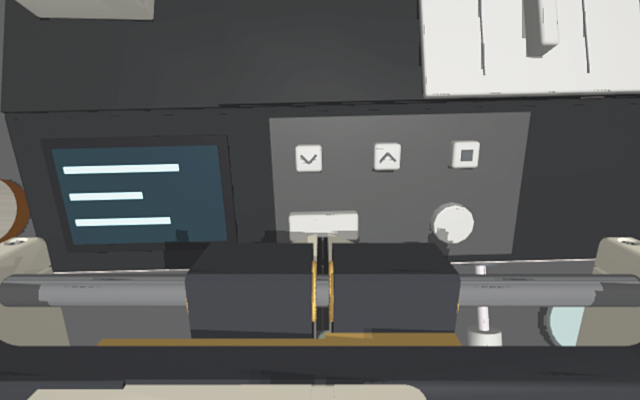

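Zero is at (324,220), directly ahead of the fingertips. I press it in small steps.

```bash
python3 -m handwheel '-.06 0 .2 0 0 0 -1;-.06 0 .4 0 0 0 -1;-.06 0 .4 0 0 0 -1'
python3 -m handwheel '0 0 .03 0 0 0 -1;0 0 .06 0 0 0 -1;0 0 .06 0 0 0 -1'
python3 -m handwheel '0 0 .02 0 0 0 -1;0 0 .04 0 0 0 -1;0 0 .04 0 0 0 -1'
```

```text
time: 8.53
tool_pos: [546.5, 64.6, 148.9]
tcp_rot: [-3.141, -0.34, 0.039]
contact_force: [-1.2, -0.2, -0.7]
grip_width: 0.3
finger_force: 0.0
time: 8.78
tool_pos: [549.4, 64.8, 146.8]
tcp_rot: [3.141, -0.347, 0.039]
contact_force: [0.5, -0.5, 1.4]
grip_width: 0.3
finger_force: 0.7
time: 9.03
tool_pos: [550.6, 64.9, 143.3]
tcp_rot: [3.141, -0.348, 0.039]
contact_force: [0.0, -0.7, 5.4]
grip_width: 0.4
finger_force: 2.1
```

```bash
python3 -m handwheel '0 0 .02 0 0 0 -1;0 0 .02 0 0 0 -1'
python3 -m handwheel '0 0 .02 0 0 0 -1;0 0 .02 0 0 0 -1'
```

```text
time: 9.2
tool_pos: [551.0, 64.9, 142.3]
tcp_rot: [3.141, -0.348, 0.039]
contact_force: [-5.9, -0.6, 14.8]
grip_width: 0.4
finger_force: 7.9
time: 9.37
tool_pos: [551.3, 65.0, 141.9]
tcp_rot: [3.141, -0.349, 0.04]
contact_force: [-17.5, -2.8, 30.6]
grip_width: 0.6
finger_force: 16.8
```

The zero key bottomed: force rose 1→5 N over about 4 mm, then climbed steeply. I retreat, then line up with the rod.

```bash
python3 -m handwheel '0 0 -.3 0 0 0 -1;0 0 -.6 0 0 0 -1;0 0 -.9 0 0 0 -1;0 0 -.9 0 0 0 -1'
python3 -m handwheel '-.8 .9 0 0 -.111 0 -1;-.8 .9 0 0 -.111 0 -1;-.8 .9 0 0 -.111 0 -1;-.8 .9 0 0 -.111 0 -1;-.8 .9 0 0 -.111 0 -1'
python3 - <<'E'
from h import *
np.set_printoptions(precision=4,suppress=True)
o=bot.get_obs();print(o["tool_pos"],o["tcp_rot"])
for nm in("top","wrist","side"):
  p=viewer.capture(nm);save(p,nm+"7.png")
  for t,z in {'rod_end':88,'vial':28,'beaker':45}.items():
    for q in viewer.recognise(t,p)[:2]: print(nm,t,round(q["score"],2),np.array(q["centre"]),atz(p,q["centre"],z))
print(row([418,-65,150],[np.pi,0,.045]))
E
```

```text
time: 9.7
tool_pos: [521.7, 63.9, 228.8]
tcp_rot: [3.141, -0.354, 0.04]
contact_force: [1.6, 0.4, 0.7]
grip_width: 0.5
finger_force: 0.0
time: 10.12
tool_pos: [448.7, -30.0, 195.1]
tcp_rot: [-3.141, 0.005, 0.036]
contact_force: [0.6, -0.9, 0.1]
grip_width: 0.1
finger_force: 0.0
[448.6841 -29.988  195.0745] [-3.1409  0.0054  0.0363]
top rod_end 0.48 [390.1 244.5] [ 457.3527 -194.9721   88.    ]
top rod_end 0.36 [283.8 188.6] [604.8357  85.9933  88.    ]
wrist rod_end 0.89 [369.4 165.1] [475.5007 -63.0515  88.    ]
wrist vial 0.79 [238.7 194. ] [431.3384  53.0656  28.    ]
wrist beaker 0.73 [523.1 182.2] [ 457.959  -210.2979   45.    ]
wrist beaker 0.43 [368.5 165.6] [467.4313 -68.4268  45.    ]
side rod_end 0.55 [357.7 205. ] [473.1333 -64.7875  88.    ]
side vial 0.56 [345.5 258. ] [422.0599  62.7843  28.    ]
side vial 0.2 [389.1 196.1] [ 463.02   -221.1862   28.    ]
side beaker 0.64 [386.7 194. ] [ 463.4013 -205.1155   45.    ]
(array([-0.322,  0.349,  0.464]), array([ 0.    ,  0.001 , -0.0018]))
```

View pics/wrist7.png

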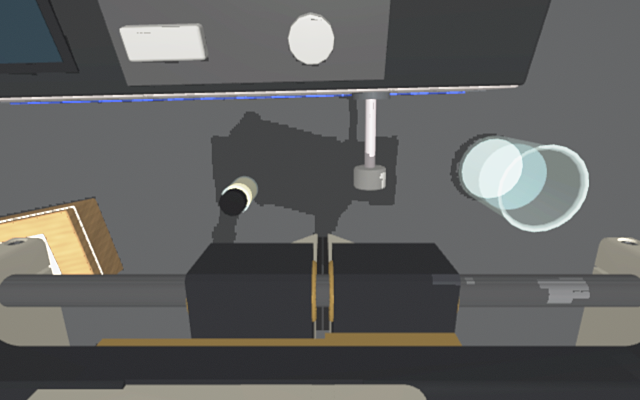

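The knob is at (370,177), y≈-64, with its face near x≈453. The vial is at (237,195) and the beaker at (530,180), both clear. I go down in front of the knob.

```bash
python3 -m handwheel '-.31 .34 .1 0 0 0 -1;-.31 .34 .3 0 0 0 -1;-.31 .34 .45 0 0 0 -1;-.31 .34 .45 0 0 0 -1'
python3 -m handwheel '0 0 .35 0 0 0 -1;0 0 .72 0 0 0 -1;0 0 .72 0 0 0 -1;0 0 .72 0 0 0 -1'
python3 -m handwheel '.1 0 0 0 0 0 -1;.2 0 0 0 0 0 -1;.25 0 0 0 0 0 -1;.25 0 0 0 0 0 -1'
python3 -m handwheel '.06 0 0 0 0 0 -1;.12 0 0 0 0 0 -1;.18 0 0 0 0 0 -1;.18 0 0 0 0 0 -1'
```

```text
time: 11.05
tool_pos: [417.2, -64.1, 149.2]
tcp_rot: [-3.14, 0.008, 0.038]
contact_force: [-1.1, 0.1, -0.1]
grip_width: 0.3
finger_force: 0.0
time: 11.38
tool_pos: [418.3, -63.9, 79.2]
tcp_rot: [-3.14, 0.007, 0.039]
contact_force: [0.4, 0.5, 0.9]
grip_width: 0.3
finger_force: 0.0
time: 11.72
tool_pos: [446.1, -63.6, 81.4]
tcp_rot: [3.14, -0.001, 0.04]
contact_force: [0.1, 0.0, 0.8]
grip_width: 0.6
finger_force: 0.0
time: 12.05
tool_pos: [463.0, -62.6, 79.5]
tcp_rot: [3.141, 0.002, 0.039]
contact_force: [-0.3, -1.3, -0.2]
grip_width: 0.5
finger_force: 0.0
```

```bash
python3 -m handwheel '.04 0 0 0 0 0 -1;.08 0 0 0 0 0 -1;.08 0 0 0 0 0 -1'
python3 -m handwheel '.03 0 0 0 0 0 -1;.03 0 0 0 0 0 -1'
python3 -m handwheel '.03 0 0 0 0 0 -1;.03 0 0 0 0 0 -1'
python3 - <<'E'
from h import *
p=viewer.capture("top");a=cv2.resize(p["frame"][190:270,280:410],None,fx=5,fy=5);b=viewer.capture("side");b=cv2.resize(b["frame"][160:240,300:430],None,fx=5,fy=5)[:200];cv2.imwrite("pics/c8.png",np.vstack([a,b])[:,:,::-1])
E
```

```text
time: 12.3
tool_pos: [470.5, -62.3, 79.1]
tcp_rot: [3.142, 0.003, 0.039]
contact_force: [-1.2, 0.0, -0.0]
grip_width: 0.3
finger_force: 0.0
time: 12.47
tool_pos: [473.1, -62.1, 79.0]
tcp_rot: [-3.142, 0.004, 0.039]
contact_force: [-0.6, 0.5, 0.0]
grip_width: 0.4
finger_force: 0.1
time: 12.63
tool_pos: [473.2, -62.0, 78.7]
tcp_rot: [-3.141, 0.01, 0.04]
contact_force: [-10.1, -2.3, 5.4]
grip_width: 0.7
finger_force: 5.1
```

View pics/c8.png

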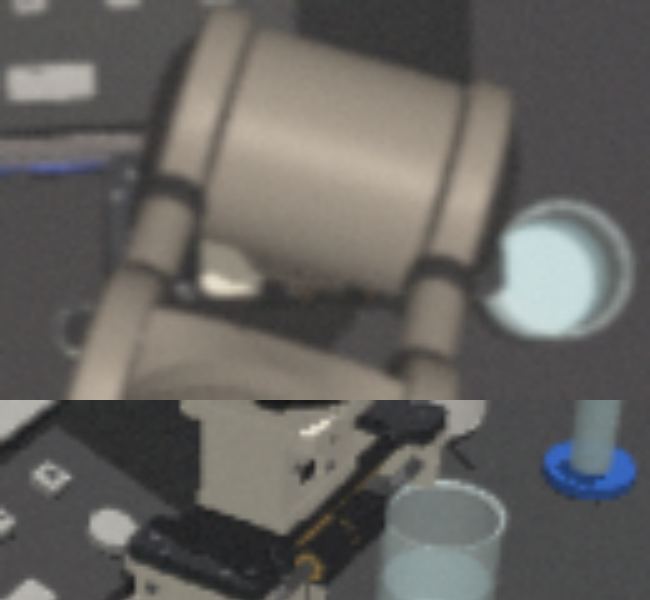

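Motion stopped at x=473 (472 predicted) and the force is rising, so the rod is home. I press a little firmer, back off and rise towards the start key.

```bash
python3 -m handwheel '.02 0 0 0 0 0 -1;.02 0 0 0 0 0 -1'
python3 -m handwheel '-.2 0 0 0 0 0 -1;-.4 0 0 0 0 0 -1;-.4 0 0 0 0 0 -1'
python3 -m handwheel '0 0 -.4 0 0 0 -1;0 0 -.8 0 0 0 -1;0 0 -1 0 0 0 -1;0 0 -1 0 0 0 -1'
python3 -m handwheel '.4 -.45 -.5 0 .111 0 -1;.4 -.45 -.5 0 .111 0 -1;.4 -.45 -.5 0 .111 0 -1;.4 -.45 -.5 0 .111 0 -1;.4 -.45 -.5 0 .111 0 -1'
python3 - <<'E'
from h import *
np.set_printoptions(precision=4,suppress=True)
o=bot.get_obs();print(o["tool_pos"],o["tcp_rot"])
r=[np.pi,-.349,.045]; n=-R.from_euler('xyz',r).as_matrix()[:,2]
p=viewer.capture("wrist");save(p,"w9.png")
for t,z in {'key_zero_top':146.5,'key_start_top':146.5,'rod_end':88}.items():
    for q in viewer.recognise(t,p)[:2]: print(t,round(q["score"],2),np.array(q["centre"]),atz(p,q["centre"],z))
print(row(np.array([554,-16,146.5])+40*n,r))
E
```

```text
time: 12.9
tool_pos: [473.3, -61.9, 78.5]
tcp_rot: [-3.141, 0.014, 0.04]
contact_force: [-15.8, -4.0, 10.7]
grip_width: 0.7
finger_force: 8.3
time: 13.15
tool_pos: [434.7, -63.1, 78.9]
tcp_rot: [-3.141, 0.007, 0.039]
contact_force: [-0.8, 1.0, -0.0]
grip_width: 0.5
finger_force: 0.0
time: 13.48
tool_pos: [441.7, -64.5, 184.1]
tcp_rot: [3.138, -0.007, 0.039]
contact_force: [0.4, -0.3, -0.3]
grip_width: 0.4
finger_force: 0.0
time: 13.9
tool_pos: [475.4, -16.9, 228.5]
tcp_rot: [-3.141, -0.342, 0.039]
contact_force: [-0.3, -1.1, -0.5]
grip_width: 0.9
finger_force: 0.0
[475.4495 -16.9038 228.5136] [-3.1414 -0.3419  0.0385]
key_zero_top 0.7 [220.2 139.6] [549.6437  62.8038 146.5   ]
key_zero_top 0.58 [326.1 137.9] [553.998  -16.0178 146.5   ]
key_start_top 0.67 [325.3 139.4] [552.8423 -15.4661 146.5   ]
rod_end 0.85 [371.5 220. ] [494.9973 -59.792   88.    ]
rod_end 0.62 [204.6  77.1] [621.211  98.873  88.   ]
(array([0.443, 0.015, 0.632]), array([ 0.0007,  0.0018, -0.002 ]))
```

View pics/w9.png

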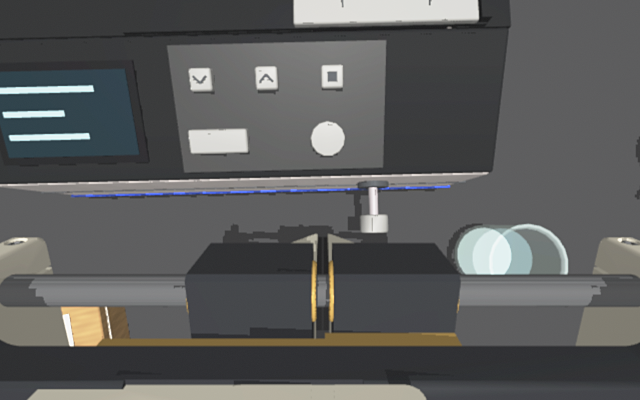

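The picture shows the rod pushed in (knob at (374,222)) and start at (327,139) ≈ (553.5,-16). I go there and press.

```bash
python3 -m handwheel '.44 .01 .3 0 0 0 -1;.44 .01 .6 0 0 0 -1;.44 .01 .6 0 0 0 -1;.44 .01 .6 0 0 0 -1'
python3 -m handwheel '0 0 .2 0 0 0 -1;0 0 .36 0 0 0 -1;0 0 .36 0 0 0 -1;0 0 .36 0 0 0 -1'
python3 - <<'E'
from h import *
print(bot.get_obs()["tool_pos"],row([554,-16,146.5],[np.pi,-.349,.045]))
E
```

```text
time: 14.43
tool_pos: [538.1, -15.6, 184.4]
tcp_rot: [-3.14, -0.338, 0.039]
contact_force: [-0.8, 0.9, 0.4]
grip_width: 0.3
finger_force: 0.0
time: 14.77
tool_pos: [550.2, -15.2, 154.2]
tcp_rot: [-3.142, -0.345, 0.039]
contact_force: [0.4, -0.4, 0.6]
grip_width: 0.3
finger_force: 0.0
[550.17274051 -15.22115149 154.16179439] (array([0.01 , 0.009, 0.085]), array([ 0.0007,  0.0014, -0.0018]))
```

```bash
python3 -m handwheel '.01 .01 .04 0 0 0 -1;.01 .01 .08 0 0 0 -1;.01 .01 .08 0 0 0 -1'
python3 -m handwheel '0 0 .02 0 0 0 -1;0 0 .04 0 0 0 -1;0 0 .04 0 0 0 -1'
python3 -m handwheel '0 0 .02 0 0 0 -1;0 0 .02 0 0 0 -1'
```

```text
time: 15.02
tool_pos: [554.5, -16.2, 147.1]
tcp_rot: [3.141, -0.347, 0.039]
contact_force: [-0.2, -0.1, 1.2]
grip_width: 0.2
finger_force: 0.5
time: 15.27
tool_pos: [556.0, -16.0, 143.2]
tcp_rot: [3.141, -0.347, 0.039]
contact_force: [-1.3, -0.7, 4.2]
grip_width: 0.0
finger_force: 2.2
time: 15.43
tool_pos: [556.3, -16.0, 142.4]
tcp_rot: [3.141, -0.347, 0.04]
contact_force: [-8.8, -1.1, 15.5]
grip_width: 0.7
finger_force: 8.6
```

The start key has bottomed. I retreat well clear and check the cover, the rod and the bystanders.

```bash
python3 -m handwheel '0 0 -.3 0 0 0 -1;0 0 -.6 0 0 0 -1;0 0 -1 0 0 0 -1;0 0 -1 0 0 0 -1'
python3 -m handwheel '-.6 .9 -1 0 -.111 0 -1;-.6 .9 -1 0 -.111 0 -1;-.6 .9 -1 0 -.111 0 -1;-.6 .9 -1 0 -.111 0 -1;-.6 .9 -1 0 -.111 0 -1'
python3 -m handwheel '-.6 1 -.2 0 0 0 -1;-.6 1 -.2 0 0 0 -1;-.6 1 -.2 0 0 0 -1;-.6 1 -.2 0 0 0 -1'
python3 -m handwheel '-.5 1 0 0 0 0 -1;-.5 1 0 0 0 0 -1;-.5 1 0 0 0 0 -1;-.5 1 0 0 0 0 -1;-.5 1 0 0 0 0 -1;-.5 1 0 0 0 0 -1'
python3 - <<'E'
from h import *
p=viewer.capture("top");a=cv2.resize(p["frame"][75:275,180:420],None,fx=3.3,fy=3,interpolation=cv2.INTER_CUBIC);cv2.imwrite("pics/c10.png",a[:,:,::-1])
E
```

```text
time: 15.77
tool_pos: [523.7, -17.5, 241.6]
tcp_rot: [3.139, -0.355, 0.04]
contact_force: [2.1, -0.1, 0.4]
grip_width: 0.3
finger_force: 0.0
time: 16.18
tool_pos: [435.4, -113.9, 311.4]
tcp_rot: [3.138, 0.001, 0.037]
contact_force: [2.0, 0.9, 0.7]
grip_width: 0.4
finger_force: 0.0
time: 16.52
tool_pos: [377.8, -217.0, 329.2]
tcp_rot: [3.139, 0.004, 0.034]
contact_force: [1.2, -0.1, 0.7]
grip_width: 0.5
finger_force: 0.0
time: 17.02
tool_pos: [333.9, -313.9, 328.5]
tcp_rot: [-3.14, 0.003, 0.039]
contact_force: [-0.4, -0.1, 0.1]
grip_width: 0.4
finger_force: 0.0
```

View pics/c10.png

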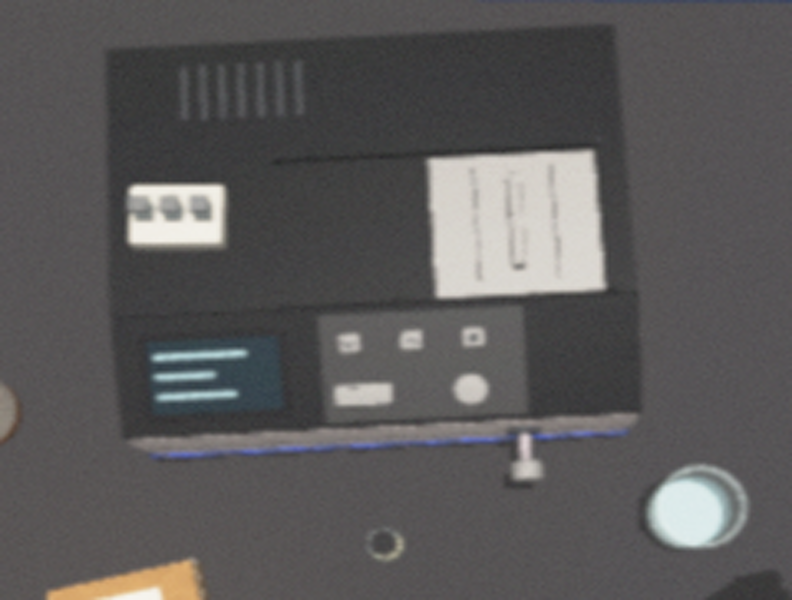

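The cover is fully shut against the slot end, the rod is home, the bystanders are unmoved and the arm is clear.

```bash
python3 -c "
from plant import bot
print(bot.close_job())"
```

```text
the job is handed in; nothing more can be done
None
```

The job is handed in: I shut the cover, pressed zero, pushed the rod home and pressed start, in that order. The last picture shows the nearby bystanders in place and the arm clear of the instrument.

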